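# Tap the wedge home to clamp a specimen in the wedge vice

## Task

Take the small mallet from its stand and tap the wooden wedge sideways into the vice, on its red end, until it stops advancing and sits tight, so that the green specimen is firmly clamped. Light taps only, and touch the wedge with nothing but the mallet. Then lay the mallet back on its stand as it lay before, and leave the dropper bottles standing where they are.

Things in the scene. Friction and masses are not known exactly. Their poses are not given: they have to be found in the camera images.
- mallet_grip (a point): Small mallet lying level on its stand, 180 g: wooden handle 150 mm long, 18 mm wide, 22 mm high, flat sides. The point is on the handle's axis close behind the head, the place to grip it across its width (the handle runs 84 mm from here to -x, 66 mm to +x). x along the handle to the head, y along the head, z up. The head's near side is 16 mm away.
- mallet_head (a point): Centre of the mallet's head, a cylinder 32 mm across and 70 mm long along y, with a yellow striking face 35 mm away on either side (+y and -y). It lies on the handle's axis, 32 mm from mallet_grip; same axes.
- stand_mid (a point): Where mallet_grip lies when the mallet rests on the stand; x the way the handle points to the head. Fixed black stand: base 170 x 60 x 8 mm and two saddles with tops 11 mm below this point, 70 mm away to -x and 56 mm to +x; lips 28 mm apart, 7 mm high, between which the handle drops.
- wedge_end (a point): Middle of the struck end (red plate, 28 mm wide, 32 mm high) of the wooden wedge, 40 mm above the desk. y points along the wedge into the vice, the way to drive it; z up. Taps that peak at about 15 N seat it; a force above 45 N on it counts as too hard (with a stiff arm strike slowly, about 30 mm/s, and stop on force).
- vice_slot (a point): Mouth of the wedge slot of the fixed grey vice, mid height of the wedge; y is the driving direction, x points from the wedge through the jaw to the specimen. The vice is 150 mm along x, 110 along y, its base 24 mm thick, walls to 60 mm; its base's edge lies 10 mm outside this point, and the tight wedge's end at least 15 mm outside that edge.
- specimen_mid (a point): Centre of the loose green specimen block, 36 x 50 x 34 mm, which stands on the vice between the sliding aluminium jaw and the adjustable stop, with 1 to 3 mm slack until the wedge closes the jaw on it. x and y as the vice.
- wedge: The wedge as a whole, 138 mm long, taper 1 in 8, loose, its thin end started in the slot; origin under its middle, y towards its thin end. It advances a few mm freely, then against a light spring (3 to 6 N), and after 5 to 35 mm in all (not known beforehand: it depends on how the stop is set) it comes up hard and stops.
- jaw: The sliding jaw block (its joint is sprung against the wedge); origin at its back, on the vice's base.
- specimen: The green specimen; origin at the centre of its underside.
- mallet: The mallet; origin under the middle of its handle, 4 mm behind and 11 mm below mallet_grip.
- amber_bottle: Amber dropper bottle with black teat, 30 x 30 x 91 mm, standing; origin at the centre of its underside.
- white_bottle: White dropper bottle with red cap, 30 x 30 x 91 mm, standing; origin at the centre of its underside.

How it is judged (in metres and radians):
On the way, in this order (a step that is already met when the one before it is completed fails the run):
1. the mallet is lifted off its stand (height (world z) of mallet_grip above 0.085 m), for 0.1 s.
2. the mallet strikes the wedge's end (contact force between mallet and wedge above 2 N).
3. the wedge sits tight by itself, the mallet off it: the jaw grips the specimen with more than 5 N (contact force between jaw and specimen above 5 N and contact force between mallet and wedge below 0.3 N), for 0.3 s.
At the end, for the whole second after the job is handed in: The wedge sits tight by itself (jaw on specimen and wedge on jaw each over 5 N, wedge still); the mallet lies still and level in both saddles of its stand, within 20 mm and 0.15 rad of where it lay (contact force between jaw and specimen above 5 N and contact force between wedge and jaw above 5 N and distance between mallet_grip and stand_mid below 0.02 m and angle between the x axis of mallet_grip and the x axis of stand_mid, either way round below 0.15 rad and angle between mallet's own z axis and vertical below 0.12 rad and linear speed of mallet below 0.02 m/s and linear speed of wedge below 0.01 m/s); the robot touches nothing.
It fails at once if the wedge is struck or pressed too hard (mallet on wedge over 45 N) (contact force between mallet and wedge above 45 N).
It fails at once if the gripper or arm touches the wedge (contact force between any of the fingers, the arm and wedge above 1 N).
It fails at once if a dropper bottle is knocked over or shifted more than 20 mm (distance of any of amber_bottle, white_bottle from where it was at the start of the episode above 0.02 m or angle between any of amber_bottle, white_bottle's own z axis and vertical above 0.5 rad).
It also fails if it takes over 53 s, if anything falls off the work surface, if the arm or the gripper's body presses on something with over 40 N, if the wrist force passes 120 N, or if a joint passes its speed limit or range.

## Robot

A 6-joint arm with a two-finger parallel gripper is mounted at the origin on the work surface; the furniture and walls round the work are solid. World frame = base frame: x ahead of the robot, y to its left, z up, the work surface at z = 0. Lengths are in m, angles in degrees, forces in N, time in s.
With the tool pointing down it reaches from about 0.4 to 0.825 m from the base axis. Payload 7 kg.
Tool frame: the origin (TCP) lies midway between the tips of the shut fingers; the grasp point (between the pads) lies 19 mm behind it; z points along the fingers, x is the direction in which the jaws open and shut, and the axes are right-handed (so a half turn about z gives the same grasp; the last joint's range is limited). The gripper opens to 88 mm and grips with 3 to 60 N. Pads are 19 mm wide; open, the fingers measure 130 mm over their backs; the gripper's body (78 mm by 193 mm) begins 47 mm behind the grasp point.
Start: joints at [92.023, 20.546, 0.682, 0, -70.136, -16.507], TCP at [0.169, 0.654, 0.227] pointing down, gripper open.
Joint ranges: [-176.03, 176.03], [-82.01, 121.73], [-58.28, 71.71], [-173.87, 95.51], [-174.79, -0.11], [-173.66, 173.66]. Speed limits (degrees/s): [136.94, 136.94, 172.46, 180, 180, 180].

## Interface

Orientations are given as [roll, pitch, yaw] about the fixed x, y, z axes, in that order (R = Rz(yaw) Ry(pitch) Rx(roll)).
In Python, from plant import ctrl, vision, nets gives the robot as it stands.
- The arm moves only by the shell command python3 -m jog 'ROWS'. ROWS is text: rows parted by semicolons, each of 7 numbers parted by spaces: the turn, a rotation vector about the tool's x, y, z in units of 0.1 rad (1.0 is 0.1 rad), then the shift along the tool's x, y, z in units of 4 cm (1.0 is 4 cm), then the opening, from -1 (shut) to 1 (fully open). In form: rx ry rz x y z jaw; .... A call has 1 to 8 rows; each row shifts and turns the commanded pose from where the row before left it, along the tool's axes as they then stand; what a row does not reach is not made up. A row lasts 1/8 s, in which the tool goes at most 62.5 mm and 10.7 degrees, less where a joint would pass 70% of its speed; a pose out of reach is approached as far as the arm can. A call with a number of a shift or a turn outside -1 to 1 is refused whole. A call with a gripper value outside its range is refused whole. The fingers move at their own pace and stop on an object; the grip force is fixed at half the most. Time passes only in rows, so rows that do not move let the fingers close. It gives the time, the measured TCP pose, the force and the opening at its end, in the units of the state.
- ctrl.get_obs(): the state, without advancing time (a new reading comes with each control period).
- vision.snapshot(name): name is "side" or "top" or "wrist"; returns (picture, depth): 400x640x3 uint8, red, green, blue; 400x640 float32, m along the optical axis (not along the pixel's ray), 0 where there is no reading.
- vision.camera_info(name): a dict with "camera_matrix" (3x3 intrinsics, pixels), "camera_from_world" (4x4, takes a point from world to camera coordinates); the wrist camera has in their place "tool_from_camera" (4x4, takes a point from camera to tool coordinates, whose origin is the TCP and whose axes are the tool frame's). Camera axes: x right, y down, z forward; pixel columns grow to the right and rows downward; lengths in m; the calibration is good to about 2 mm. A picture is of the moment at which its call begins: read the wrist's pose just before it. camera_info takes no time and is no camera call.
- ctrl.close_job(): hands the job in, once; it reports no verdict.
Trained networks look in the newest picture that a camera, given by its name, has taken for a name from the list of things; names that differ only in an ending like _2 or _b are one class to them, and where a whole thing is asked for, a point or a joint stands for the part that bears it (a point fixed in the world has none). Each returns a list of dicts, best first, with "score" (0 to 1); they miss things now and then, are a little off and sometimes report something else, mostly with a low value. They report only what shows in the picture. A call takes as long as a camera call.
- nets.boxes_of(target, camera): "location" ([x, y, z] in m, in world coordinates, good to about 4 mm: the middle of the surface that is visible of it).
The state is a dict: "clock": time; "joint_pos": joint angles; "qvel": joint speeds; "tau": joint torques, N m; "tool_pos": TCP position; "orientation": TCP orientation; "force": force on the tool from outside, world axes, zero at the start; "moment": the same for the moment, N m; "opening": finger opening in m.
Only numpy, scipy, OpenCV 4.12 (cv2) and the standard library are available. Lean on these libraries where they do the work, as an engineer would, in place of code of your own. Each camera call takes 0.05 s, during which the arm holds its last target.

## Working session

There is one attempt and no reset: what is moved stays moved. The work goes in short steps, Python scripts to look and compute and a shell command to move; the robot and the scene stay as the last step left them, time stands still between calls to the robot, and variables do not carry over. Pictures are saved under pics/ and viewed, and the job is handed in when it is done.

```bash
ls; mkdir -p pics
python3 - <<'E'
from plant import ctrl,vision,nets
import cv2
print(ctrl.get_obs())
for c in ("side","top"):
    p,d=vision.snapshot(c); cv2.imwrite(f"pics/{c}0.png",p[:,:,::-1])
    for n in ("mallet_grip","mallet_head","wedge_end","vice_slot","stand_mid","specimen_mid","wedge","amber_bottle","white_bottle"):
        r=nets.boxes_of(n,c); print(c,n,[( [round(float(v),3) for v in q["location"]],round(float(q["score"]),2)) for q in r[:2]])
print(ctrl.get_obs()["clock"])
E
```

```text
pics
{'clock': 0.0, 'joint_pos': array([ 9.20219741e+01,  2.05910939e+01,  6.32802893e-01, -1.94865530e-02,
       -7.01344514e+01, -1.65063235e+01]), 'qvel': array([ 0.03389287,  0.05308982,  0.01414857,  0.04323033, -0.04573629,
       -0.01544162]), 'tau': array([-9.85442566e-04, -5.82706618e+01,  2.93063271e+01,  6.99747115e+00,
        6.99141747e-03, -1.60666855e-04]), 'tool_pos': array([0.16874224, 0.65306334, 0.22562114]), 'orientation': array([-1.79991211e+02, -9.41253722e-02, -1.04490993e+02]), 'force': array([-0.57217782, -0.7336842 , -0.80339213]), 'moment': array([-0.00080891, -0.0253834 ,  0.0119626 ]), 'opening': 0.08733199088038848}
side mallet_grip [([0.485, -0.347, 0.055], 0.81), ([0.351, -0.243, 0.039], 0.19)]
side mallet_head [([0.486, -0.346, 0.062], 0.88)]
side wedge_end [([0.479, -0.029, 0.047], 0.85), ([0.32, -0.39, 0.042], 0.73)]
side vice_slot [([0.516, 0.017, 0.03], 0.68)]
side stand_mid [([0.463, -0.351, 0.009], 0.97)]
side specimen_mid [([0.54, 0.023, 0.052], 0.68)]
side wedge [([0.48, -0.031, 0.05], 0.86)]
side amber_bottle [([0.32, -0.393, 0.038], 0.91)]
side white_bottle [([0.351, -0.243, 0.039], 0.89)]
top mallet_grip [([0.497, -0.339, 0.064], 0.88), ([0.542, 0.045, 0.056], 0.25)]
top mallet_head [([0.497, -0.338, 0.062], 0.64)]
top wedge_end [([0.492, -0.01, 0.057], 0.66)]
top vice_slot [([0.537, 0.03, 0.032], 0.84), ([0.498, -0.337, 0.064], 0.49)]
top stand_mid [([0.454, -0.33, 0.009], 0.86)]
top specimen_mid [([0.54, 0.044, 0.06], 0.62)]
top wedge [([0.491, -0.007, 0.056], 0.73)]
top amber_bottle [([0.327, -0.377, 0.047], 0.56)]
top white_bottle [([0.454, -0.324, 0.007], 0.75), ([0.358, -0.237, 0.05], 0.58)]
1.0
```

View pics/side0.png

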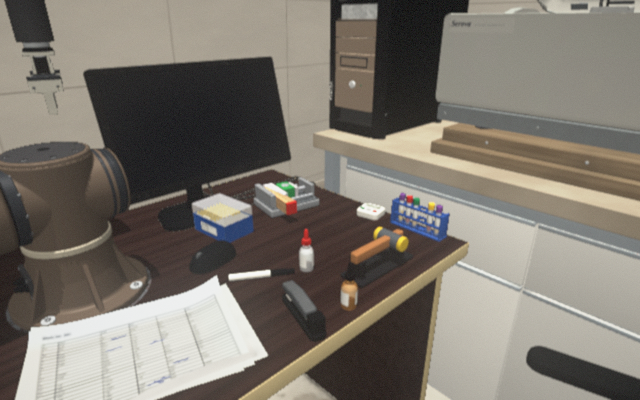

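View pics/top0.png

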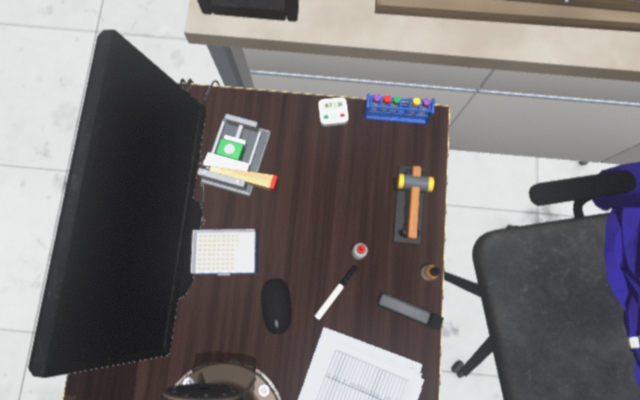

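The side view shows the mallet on its stand at about (380,245) and the vice with the red-ended wedge at about (288,203). In the top view the mallet is at (412,200), the red end at (273,181) and the white bottle at (360,250). The monitor stands between the arm's start and the work. Next I'll measure from depth.

```bash
cat > h.py <<'E'
import numpy as np,cv2
from plant import ctrl,vision,nets
def cloud(c):
    p,d=vision.snapshot(c); i=vision.camera_info(c); K=np.array(i["camera_matrix"])
    if "camera_from_world" in i: T=np.linalg.inv(np.array(i["camera_from_world"]))
    else:
        from scipy.spatial.transform import Rotation as R
        T=W@np.array(i["tool_from_camera"])
    v,u=np.mgrid[:400,:640]
    P=np.stack([(u-K[0,2])/K[0,0]*d,(v-K[1,2])/K[1,1]*d,d],-1)
    return p,d,P@T[:3,:3].T+T[:3,3]
def toolT():
    from scipy.spatial.transform import Rotation as R
    o=ctrl.get_obs(); T=np.eye(4); T[:3,:3]=R.from_euler("xyz",o["orientation"],degrees=True).as_matrix(); T[:3,3]=o["tool_pos"]; return T
def wcloud():
    global W
    W=toolT(); return cloud("wrist")
E
python3 - <<'E'
from h import *
p,d,X=cloud("top"); np.savez("top.npz",p=p,X=X,d=d)
ps,ds,S=cloud("side"); np.savez("side.npz",p=ps,X=S,d=ds)
hsv=cv2.cvtColor(p,cv2.COLOR_RGB2HSV).astype(int)
x,y,z=X[...,0],X[...,1],X[...,2]
ok=d>0
def rep(n,m):
    q=X[m&ok]; 
    if len(q): print(n,len(q),np.median(q,0).round(3),q.min(0).round(3),q.max(0).round(3))
reg=(x>.35)&(x<.65)&(y<-.28)&(y>-.42)
rep("handle",reg&(hsv[...,0]<18)&(hsv[...,1]>120)&(z>.04))
rep("yellow",reg&(hsv[...,0]>20)&(hsv[...,0]<35)&(hsv[...,1]>120)&(z>.03))
m=reg&(hsv[...,0]<18)&(hsv[...,1]>120)&(z>.04)
q=X[m]; c=q.mean(0); u,s,vt=np.linalg.svd((q-c)[:,:2]); print("axis",c,vt[0],np.degrees(np.arctan2(vt[0,1],vt[0,0])), ((q-c)[:,:2]@vt[0]).min(),((q-c)[:,:2]@vt[0]).max())
reg2=(x>.4)&(x<.65)&(y<.12)&(y>-.1)
red=reg2&((hsv[...,0]<6)|(hsv[...,0]>172))&(hsv[...,1]>150)&(hsv[...,2]>100)
rep("red",red)
w=reg2&(hsv[...,0]>12)&(hsv[...,0]<30)&(hsv[...,1]>70)&(hsv[...,2]>150)&(z>.04)
rep("wood",w); q=X[w|red]; c=np.median(q,0); _,_,vt=np.linalg.svd((q-q.mean(0))[:,:2]);print("wedge axis",vt[0])
mon=(z>.1)&(y>.1)&(y<.6)&(x<.8)
rep("mon",mon)
for n,XX,dd in(("top",X,d),("side",S,ds)):
  for xa in np.arange(0,.7,.1):
    a=(XX[...,0]>xa)&(XX[...,0]<xa+.1)&(XX[...,2]>.08)&(dd>0)&(XX[...,1]>-.6)&(XX[...,1]<.6)
    if xa<.2:a&=XX[...,1]>.1
    q=XX[a]
    if len(q)>5: print(n,round(xa,1),len(q),q[:,1].min().round(3),q[:,1].max().round(3),q[:,2].max().round(3))
E
```

```text
handle 520 [ 0.449 -0.338  0.062] [ 0.39  -0.348  0.053] [ 0.538 -0.329  0.067]
yellow 161 [ 0.502 -0.313  0.064] [ 0.49  -0.375  0.039] [ 0.519 -0.305  0.07 ]
axis [ 0.45378793 -0.3382144   0.06235958] [-0.99978546  0.02071305] 178.8131448726596 -0.0840399463319032 0.06387388256088224
red 68 [ 0.48  -0.051  0.053] [ 0.467 -0.057  0.038] [ 0.495 -0.045  0.059]
wood 272 [ 0.489 -0.016  0.055] [ 0.469 -0.047  0.041] [0.498 0.056 0.059]
wedge axis [-0.16547145 -0.98621458]
mon 38815 [0.352 0.144 0.297] [0.134 0.1   0.104] [0.8   0.189 0.384]
top 0.1 6260 0.1 0.188 0.384
top 0.2 9277 0.092 0.189 0.383
top 0.3 8513 -0.388 0.189 0.384
top 0.4 7755 0.092 0.189 0.384
top 0.5 7289 0.091 0.189 0.383
top 0.6 507 -0.358 0.183 0.381
side 0.1 4513 0.1 0.6 0.508
side 0.2 5721 0.087 0.164 0.381
side 0.3 4738 -0.392 0.164 0.381
side 0.4 3906 0.087 0.164 0.38
side 0.5 3377 0.087 0.165 0.381
side 0.6 265 -0.353 0.162 0.379
```

Run:
```python
import cv2,numpy as np
a=np.load("top.npz")["p"][:,:,::-1]
cv2.imwrite("pics/t1.png",np.hstack([cv2.resize(a[100:210,190:290],None,fx=4,fy=4,interpolation=cv2.INTER_CUBIC),cv2.resize(a[150:260,350:450],None,fx=4,fy=4,interpolation=cv2.INTER_CUBIC)]))
```

```text
(no output)
```

View pics/t1.png

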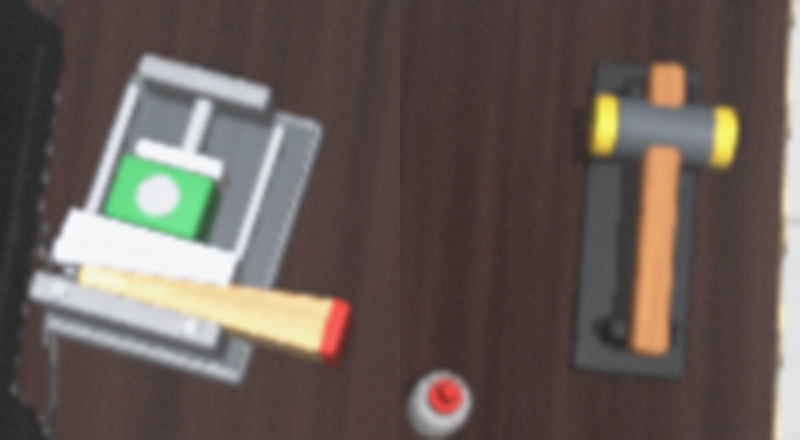

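```bash
python3 -m jog '0 0 1 0 0 -0.9 1; 0 0 1 0 0 -0.9 1; 0 0 1 0 0 -0.9 1; 0 0 1 0 0 -0.9 1; 0 0 1 0 0 -0.9 1; 0 0 1 0 0 -0.9 1; 0 0 1 0 0 -0.9 1; 0 0 1 0 0 -0.9 1'
python3 - <<'E'
from h import *
o=ctrl.get_obs();print(o["joint_pos"].round(1),o["tool_pos"],o["orientation"])
a=np.load("top.npz");X=a["X"];d=a["d"];p=a["p"]
x,y,z=X[...,0],X[...,1],X[...,2]
# objects heightmap around wedge
m=(d>0)&(x>.33)&(x<.46)&(y>-.1)&(y<.09)&(z>.012)
q=X[m];print("bluebox",q.min(0).round(3),q.max(0).round(3),np.percentile(q,[2,98],axis=0).round(3))
a=np.load("side.npz");X=a["X"];d=a["d"]
x,y,z=X[...,0],X[...,1],X[...,2]
m=(d>0)&(x>.3)&(x<.46)&(y>-.1)&(y<.08)&(z>.012)
q=X[m];print("bluebox side",q.min(0).round(3),q.max(0).round(3),np.percentile(q,[2,98],axis=0).round(3))
E
```

```text
clock: 2.1
tool_pos: [0.1688, 0.6533, 0.5159]
orientation: [180.0, 0.0, -150.5]
force: [-0.4, -0.9, 0.2]
opening: 0.0876
[  92.    19.5   35.6   -0.  -106.   -62.5] [0.16882743 0.65330044 0.51593673] [ 1.79978619e+02  1.03502339e-02 -1.50509697e+02]
bluebox [ 0.33  -0.031  0.012] [0.46  0.09  0.074] [[ 0.331 -0.029  0.019]
 [ 0.377  0.087  0.072]]
bluebox side [ 0.3   -0.038  0.012] [0.46  0.08  0.071] [[ 0.302 -0.035  0.014]
 [ 0.379  0.075  0.07 ]]
```

```bash
cat > plan.py <<'E'
import numpy as np
def plan(p,yaw,way,nrows,turn):
    # planar tool-down plan: yaw deg, way list of xy, nrows list, turn total (units)
    out=[];N=sum(nrows);t=turn/N
    for w,n in zip(way,nrows):
        for k in range(n):
            s=(np.array(w)-p)/(n-k)/.04
            th=np.radians(yaw); xa=np.array([np.cos(th),np.sin(th)]); ya=np.array([np.sin(th),-np.cos(th)])
            sx,sy=round(float(s@xa),2),round(float(s@ya),2)
            out.append(f"0 0 {t:.2f} {sx} {sy} 0 1")
            p=p+.04*(sx*xa+sy*ya); yaw-=np.degrees(round(t,2)*.1)
    for i in range(0,len(out),8): print("; ".join(out[i:i+8]))
    print(p,yaw)
E
python3 -c "
from plan import *
plan(np.array([.1688,.6533]),-150.5,[(.45,.36),(.55,-.03),(.474,-.339)],[11,11,9],21.07)"
```

```text
0 0 0.68 -0.23 -0.89 0 1; 0 0 0.68 -0.29 -0.88 0 1; 0 0 0.68 -0.35 -0.86 0 1; 0 0 0.68 -0.4 -0.83 0 1; 0 0 0.68 -0.46 -0.8 0 1; 0 0 0.68 -0.51 -0.77 0 1; 0 0 0.68 -0.56 -0.73 0 1; 0 0 0.68 -0.61 -0.69 0 1
0 0 0.68 -0.66 -0.65 0 1; 0 0 0.68 -0.7 -0.6 0 1; 0 0 0.68 -0.75 -0.55 0 1; 0 0 0.68 -0.43 -0.81 0 1; 0 0 0.68 -0.48 -0.78 0 1; 0 0 0.68 -0.53 -0.74 0 1; 0 0 0.68 -0.58 -0.71 0 1; 0 0 0.68 -0.63 -0.67 0 1
0 0 0.68 -0.67 -0.62 0 1; 0 0 0.68 -0.71 -0.57 0 1; 0 0 0.68 -0.75 -0.53 0 1; 0 0 0.68 -0.78 -0.47 0 1; 0 0 0.68 -0.81 -0.42 0 1; 0 0 0.68 -0.84 -0.36 0 1; 0 0 0.68 -0.6 -0.65 0 1; 0 0 0.68 -0.64 -0.61 0 1
0 0 0.68 -0.68 -0.57 0 1; 0 0 0.68 -0.72 -0.52 0 1; 0 0 0.68 -0.75 -0.47 0 1; 0 0 0.68 -0.78 -0.42 0 1; 0 0 0.68 -0.8 -0.36 0 1; 0 0 0.68 -0.83 -0.31 0 1; 0 0 0.68 -0.85 -0.25 0 1
[ 0.47381458 -0.33917447] -271.2795032135778
```

```bash
python3 -m jog '0 0 0.68 -0.23 -0.89 0 1; 0 0 0.68 -0.29 -0.88 0 1; 0 0 0.68 -0.35 -0.86 0 1; 0 0 0.68 -0.4 -0.83 0 1; 0 0 0.68 -0.46 -0.8 0 1; 0 0 0.68 -0.51 -0.77 0 1; 0 0 0.68 -0.56 -0.73 0 1; 0 0 0.68 -0.61 -0.69 0 1'
python3 -m jog '0 0 0.68 -0.66 -0.65 0 1; 0 0 0.68 -0.7 -0.6 0 1; 0 0 0.68 -0.75 -0.55 0 1; 0 0 0.68 -0.43 -0.81 0 1; 0 0 0.68 -0.48 -0.78 0 1; 0 0 0.68 -0.53 -0.74 0 1; 0 0 0.68 -0.58 -0.71 0 1; 0 0 0.68 -0.63 -0.67 0 1'
```

```text
clock: 3.1
tool_pos: [0.3744, 0.4397, 0.5148]
orientation: [180.0, 0.0, 178.4]
force: [0.3, 1.1, -1.3]
opening: 0.0878
clock: 4.1
tool_pos: [0.4972, 0.1825, 0.5148]
orientation: [180.0, 0.0, 147.2]
force: [0.7, 0.1, -0.1]
opening: 0.0878
```

```bash
python3 -m jog '0 0 0.68 -0.67 -0.62 0 1; 0 0 0.68 -0.71 -0.57 0 1; 0 0 0.68 -0.75 -0.53 0 1; 0 0 0.68 -0.78 -0.47 0 1; 0 0 0.68 -0.81 -0.42 0 1; 0 0 0.68 -0.84 -0.36 0 1; 0 0 0.68 -0.6 -0.65 0 1; 0 0 0.68 -0.64 -0.61 0 1'
python3 - <<'E'
from h import *
p,d,X=wcloud(); np.savez("w1.npz",p=p,X=X,d=d); cv2.imwrite("pics/w1.png",p[:,:,::-1]); print(ctrl.get_obs()["tool_pos"])
E
```

```text
clock: 5.1
tool_pos: [0.5354, -0.0984, 0.5144]
orientation: [-180.0, -0.0, 116.0]
force: [0.2, -0.1, -0.1]
opening: 0.0874
[ 0.53431949 -0.10118264  0.51514211]
```

View pics/w1.png

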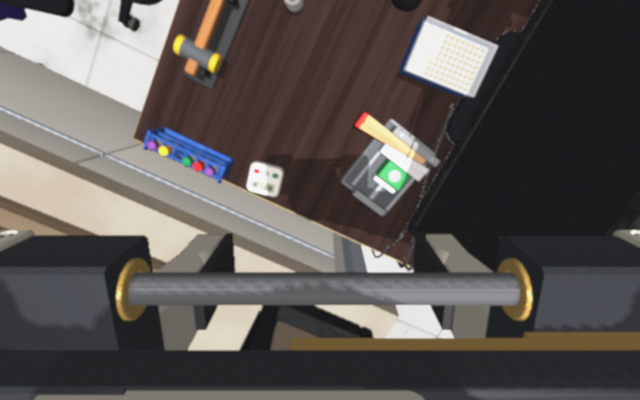

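The wrist view shows the vice at about (390,165), the red wedge end at (363,121) and the mallet head at (197,53). I'll fit the wedge and vice axes from this picture and the top view.

Run:
```python
from h import *
for n in("top","w1"):
    a=np.load(n+".npz");X=a["X"];d=a["d"];p=a["p"]
    hsv=cv2.cvtColor(p,cv2.COLOR_RGB2HSV).astype(int);x,y,z=X[...,0],X[...,1],X[...,2]
    reg=(d>0)&(x>.4)&(x<.68)&(y<.13)&(y>-.12)
    def fit(nm,m):
        q=X[m]; 
        if len(q)<5: print(nm,len(q));return
        (c,s,ang)=cv2.minAreaRect(q[:,:2].astype(np.float32)*1000)
        print(n,nm,len(q),"c",np.round(c,1),"s",np.round(s,1),"ang",round(ang,1),"zmed",np.median(q[:,2]).round(4),np.percentile(q,[3,97],axis=0).round(4).tolist())
    fit("green",reg&(hsv[...,0]>50)&(hsv[...,0]<80)&(hsv[...,1]>120)&(z>.05))
    fit("red",reg&((hsv[...,0]<6)|(hsv[...,0]>172))&(hsv[...,1]>150)&(hsv[...,2]>100)&(z>.05))
    fit("wood",reg&(hsv[...,0]>12)&(hsv[...,0]<30)&(hsv[...,1]>70)&(hsv[...,2]>150)&(z>.045))
    grey=reg&(hsv[...,1]<60)&(z>.018)&(z<.031)
    fit("vicebase",grey)
    fit("walls",reg&(hsv[...,1]<60)&(z>.05)&(z<.075))
    q=X[reg&(z>.06)];print("max z",q[:,2].max() if len(q) else None)
    m=(d>0)&(x>.55)&(x<.75)&(y<-.1)&(y>-.3)&(z>.012);q=X[m];print("timer/rack",np.percentile(q,[1,99],axis=0).round(3).tolist())
```

```text
top green 218 c [541.1  47.1] s [49.8 31.8] ang 79.4 zmed 0.0566 [[0.5241, 0.0228, 0.0529], [0.5574, 0.0703, 0.06]]
top red 53 c [480.6 -51.2] s [ 7.2 27.6] ang 81.6 zmed 0.0543 [[0.4674, -0.0556, 0.0513], [0.4933, -0.047, 0.058]]
top wood 265 c [488.2   5. ] s [103.1  25.9] ang 82.0 zmed 0.0546 [[0.4706, -0.0447, 0.0488], [0.4962, 0.0334, 0.058]]
top vicebase 1207 c [538.5  39.4] s [109.7 149.3] ang 78.9 zmed 0.0227 [[0.4633, -0.0195, 0.0189], [0.6041, 0.0917, 0.0287]]
top walls 1317 c [541.7  36.1] s [114.5 143.8] ang 79.4 zmed 0.0555 [[0.4704, 0.0063, 0.051], [0.6102, 0.0952, 0.061]]
max z 0.26369857481357284
timer/rack [[0.636, -0.298, 0.013], [0.749, -0.103, 0.15]]
w1 green 301 c [543.8  45.6] s [47.6 32.4] ang 79.2 zmed 0.0563 [[0.5266, 0.022, 0.0533], [0.5607, 0.068, 0.0587]]
w1 red 57 c [482.7 -51.9] s [ 5.9 27.4] ang 79.2 zmed 0.0537 [[0.4699, -0.056, 0.0515], [0.4955, -0.0484, 0.0558]]
w1 wood 835 c [487.6   5.5] s [153.9  26.1] ang 85.2 zmed 0.0552 [[0.4764, -0.0707, 0.0526], [0.5005, 0.0738, 0.6004]]
w1 vicebase 1569 c [539.9  39.1] s [109.3 149.1] ang 79.7 zmed 0.0221 [[0.465, -0.02, 0.0187], [0.6043, 0.086, 0.0253]]
w1 walls 1641 c [544.5  43.7] s [ 99.7 142.2] ang 79.1 zmed 0.0549 [[0.4724, 0.0064, 0.0511], [0.612, 0.0952, 0.06]]
max z 0.625332893199365
timer/rack [[0.55, -0.296, 0.013], [0.749, -0.108, 0.602]]
```

```bash
python3 -m jog '0 0 0.68 -0.68 -0.57 0 1; 0 0 0.68 -0.72 -0.52 0 1; 0 0 0.68 -0.75 -0.47 0 1; 0 0 0.68 -0.78 -0.42 0 1; 0 0 0.68 -0.8 -0.36 0 1; 0 0 0.68 -0.83 -0.31 0 1; 0 0 0.68 -0.85 -0.25 0 1; 0 0 0 0 0 1 1'
python3 - <<'E'
from h import *
p,d,X=wcloud(); np.savez("w2.npz",p=p,X=X,d=d); cv2.imwrite("pics/w2.png",p[:,:,::-1]); o=ctrl.get_obs();print(o["tool_pos"],o["orientation"],o["joint_pos"].round(1))
E
```

```text
clock: 6.15
tool_pos: [0.4771, -0.3406, 0.4762]
orientation: [179.8, 0.1, 88.7]
force: [0.8, -0.4, -1.1]
opening: 0.0877
[ 0.4759606  -0.33802452  0.4685495 ] [-179.74619405   -0.21586939   88.78683764] [-16.3   8.9  15.6  -0.1 -97.  -74.9]
```

View pics/w2.png

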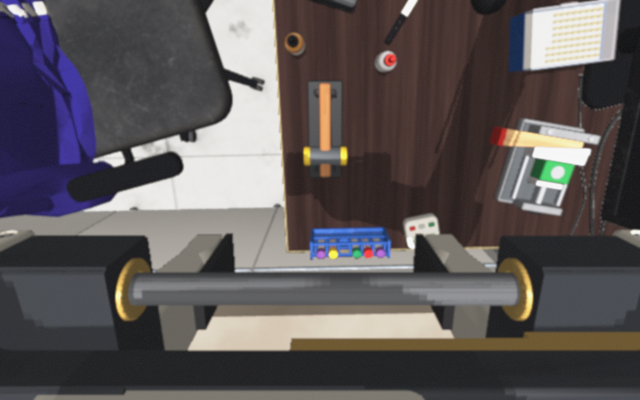

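The wrist view now shows the mallet upright in the picture at about (325,130), with its head at (325,156). I'll refine the mallet pose.

Run:
```python
from h import *
a=np.load("w2.npz");X=a["X"];d=a["d"];p=a["p"]
hsv=cv2.cvtColor(p,cv2.COLOR_RGB2HSV).astype(int);x,y,z=X[...,0],X[...,1],X[...,2]
reg=(d>0)&(x>.35)&(x<.62)&(y<-.28)&(y>-.42)
for nm,m in(("handle",reg&(hsv[...,0]<18)&(hsv[...,1]>120)&(z>.045)),("yellow",reg&(hsv[...,0]>20)&(hsv[...,0]<35)&(hsv[...,1]>120)&(z>.03)),("stand",reg&(z<.015)&(z>.004)&(hsv[...,2]<75)&(hsv[...,1]<80))):
    q=X[m];c,s,an=cv2.minAreaRect(q[:,:2].astype(np.float32)*1000);print(nm,len(q),np.round(c,1),np.round(s,1),round(an,1),np.median(q[:,2]),np.percentile(q,[2,98],axis=0).round(3).tolist())
o=ctrl.get_obs();print(o["tool_pos"],o["orientation"])
print(nets.boxes_of("mallet_head","wrist")[:1],nets.boxes_of("mallet_grip","wrist")[:1])
```

```text
handle 805 [ 466.3 -338.9] [ 16.9 147.6] 89.3 0.06198212568379524 [[0.395, -0.347, 0.059], [0.538, -0.331, 0.064]]
yellow 437 [ 483.3 -338.3] [99.5 80.4] 88.6 0.06748584016585912 [[0.443, -0.387, 0.054], [0.519, -0.291, 0.562]]
stand 373 [ 471.2 -339.7] [ 58.8 169. ] 89.5 0.0059148552842447355 [[0.387, -0.369, 0.004], [0.555, -0.31, 0.009]]
[ 0.4759606  -0.33802452  0.4685495 ] [-179.74619405   -0.21586939   88.78683764]
[{'location': [0.5002, -0.3366, 0.064], 'score': 0.71}] [{'location': [0.4958, -0.3399, 0.0601], 'score': 0.87}]
```

```bash
python3 -m jog '0 0 0 0 0 1 1; 0 0 0 0 0 1 1; 0 0 0 0 0 1 1; 0 0 0 0 0 1 1; 0 0 0 0 0 1 1; 0 0 0 0 0 1 1; 0 0 0 0 0 1 1; 0 0 0 0 0 1 1'; python3 -m jog '0 0 0 0 0 0.5 1; 0 0 0 0 0 0 1; 0 0 0 0 0 0 1'
python3 - <<'E'
from h import *
p,d,X=wcloud(); cv2.imwrite("pics/w3.png",p[:,:,::-1]); o=ctrl.get_obs();print(o["tool_pos"],o["orientation"])
E
```

```text
clock: 7.3
tool_pos: [0.479, -0.3382, 0.1556]
orientation: [179.8, 0.1, 89.0]
force: [0.6, -0.0, 0.7]
opening: 0.0877
clock: 7.68
tool_pos: [0.4786, -0.3384, 0.1366]
orientation: [179.9, 0.1, 89.0]
force: [-0.2, -0.1, -0.1]
opening: 0.0873
[ 0.47847936 -0.33835898  0.13658172] [1.79846611e+02 7.05110625e-02 8.89440516e+01]
```

View pics/w3.png

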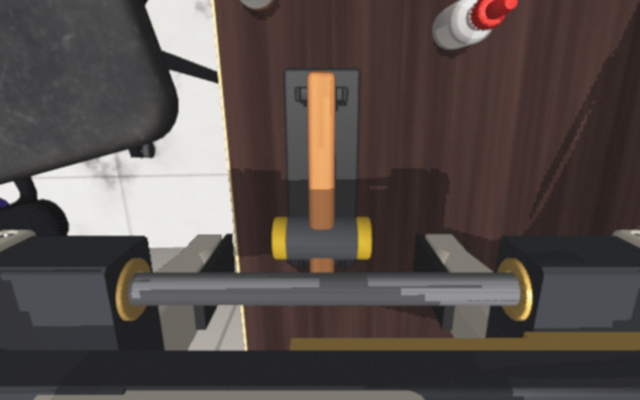

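The wrist view shows the handle running straight up the picture at x≈320, with the head at (322,238) just ahead of the fingers and centred between them. Descending.

```bash
python3 -m jog '0 0 0 0 -0.1 0.8 1; 0 0 0 0 0 0.8 1; 0 0 0 0 0 0.6 1; 0 0 0 0 0 0.4 1; 0 0 0 0 0 0 1; 0 0 0 0 0 0 1'; python3 -m jog '0 0 0 0 0 0 -1; 0 0 0 0 0 0 -1; 0 0 0 0 0 0 -1; 0 0 0 0 0 0 -1; 0 0 0 0 0 0 -1; 0 0 0 0 0 0 -1; 0 0 0 0 0 0 -1'; python3 -c "
from plant import ctrl
o=ctrl.get_obs();print(o)"
```

```text
clock: 8.48
tool_pos: [0.4738, -0.3383, 0.0317]
orientation: [179.9, 0.0, 88.9]
force: [0.8, -0.3, 0.0]
opening: 0.0879
clock: 9.35
tool_pos: [0.4729, -0.3379, 0.0305]
orientation: [-180.0, -0.0, 88.9]
force: [0.4, 0.6, 0.6]
opening: 0.0231
{'clock': 9.35, 'joint_pos': array([-1.62775495e+01,  2.32012212e+01, -2.45481479e+01,  5.94736413e-04,
       -4.22535896e+01, -7.48229788e+01]), 'qvel': array([-0.0464808 , -0.07130863, -0.08874004, -0.04384819, -0.05109638,
        0.09346163]), 'tau': array([-5.52677899e-02, -5.30629528e+01,  2.08906102e+01,  4.98567939e+00,
       -6.75467681e-02, -5.08604546e-05]), 'tool_pos': array([ 0.47294712, -0.33791034,  0.03054542]), 'orientation': array([-1.79997040e+02, -3.88672173e-04,  8.88999119e+01]), 'force': array([0.37224648, 0.55227599, 0.55334765]), 'moment': array([ 0.021184  , -0.14466528, -0.03149041]), 'opening': 0.023088248556553094}
```

```bash
python3 -m jog '0 0 0 0 0 0 -1; 0 0 0 0 0 0 -1; 0 0 0 0 0 0 -1'; python3 -m jog '0 0 0 0 0 -0.3 -1; 0 0 0 0 0 -0.6 -1; 0 0 0 0 0 -0.8 -1; 0 0 0 0 0 -0.8 -1; 0 0 0 0 0 -0.8 -1; 0 0 0 0 0 -0.4 -1'
python3 - <<'E'
from h import *
p,d,X=wcloud(); cv2.imwrite("pics/w4.png",p[:,:,::-1])
p,d,X=cloud("top"); np.savez("top2.npz",p=p,X=X,d=d);cv2.imwrite("pics/t4.png",p[:,:,::-1]); o=ctrl.get_obs();print(o)
E
```

```text
clock: 9.72
tool_pos: [0.473, -0.338, 0.0306]
orientation: [180.0, 0.0, 88.9]
force: [0.6, -0.0, -1.0]
opening: 0.0177
clock: 10.48
tool_pos: [0.4734, -0.3381, 0.1809]
orientation: [179.9, 0.0, 88.9]
force: [-0.1, 0.3, -2.1]
opening: 0.0177
{'clock': 10.575, 'joint_pos': array([-1.62784650e+01,  1.37305204e+01, -1.52703645e+01,  7.66772419e-03,
       -6.08163130e+01, -7.48233353e+01]), 'qvel': array([-0.12060557,  1.76714124, -2.51936893, -0.80036661,  1.9250026 ,
       -0.02297026]), 'tau': array([-5.90338837e-02, -4.86539090e+01,  2.84326297e+01,  6.85572088e+00,
       -5.27071785e-01, -1.82578762e-03]), 'tool_pos': array([ 0.47367856, -0.33817633,  0.18042734]), 'orientation': array([1.79825329e+02, 5.43291346e-02, 8.89018450e+01]), 'force': array([ 0.08959761,  0.69467934, -2.60445358]), 'moment': array([ 0.05173037, -0.10946726, -0.05251754]), 'opening': 0.01761810166648488}
```

View pics/w4.png

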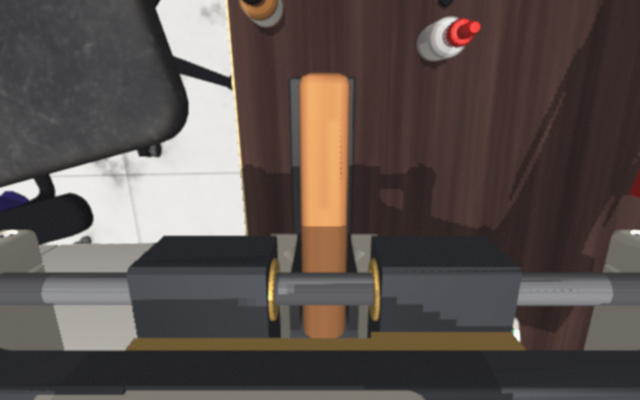

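View pics/t4.png

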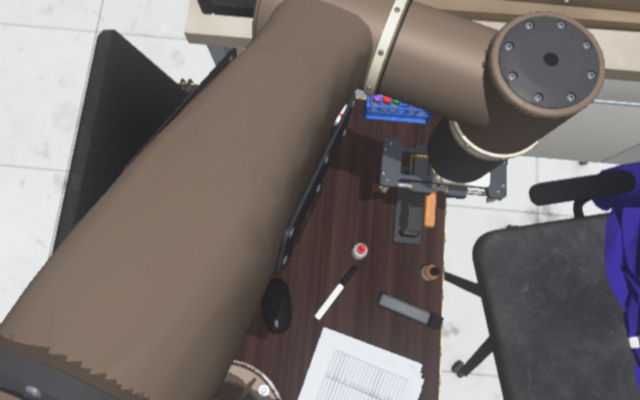

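Run:
```python
from h import *
from scipy.optimize import least_squares
D=[(92.02,20.55,.68,.1688,.6533,.2265),(92,19.5,35.6,.1688,.6533,.5159),(-16.28,23.2,-24.55,.4730,-.338,.0306),(-16.28,8.9,15.6,.476,-.338,.4685),(-16.28,13.73,-15.27,.4737,-.3382,.1804)]
def f(v):
    a,b,off,H,lat,al=v;r=[]
    for j1,j2,j3,x,y,z in D:
        j1,j2,j3=np.radians([j1,j2,j3]);ph=j3-j2
        rp=a*np.sin(j2)+b*np.cos(ph+al)+off; zz=H+a*np.cos(j2)+b*np.sin(ph+al)
        r+= [rp*np.cos(j1)+lat*np.sin(j1)-x, rp*np.sin(j1)-lat*np.cos(j1)-y, zz-z]
    return r
s=least_squares(f,[.45,.4,.0,.0,.19,0]);print(s.x,s.cost,np.abs(s.fun).max())
p,d,X=cloud("side");np.savez("side2.npz",p=p,X=X,d=d);cv2.imwrite("pics/s2.png",p[:,:,::-1])
```

```text
[ 6.05752508e-01  4.62723498e-01 -4.73197807e-04 -1.83775596e-01
  1.91585169e-01  3.45524617e-04] 2.560130884256452e-06 0.001299023054854076
```

View pics/s2.png

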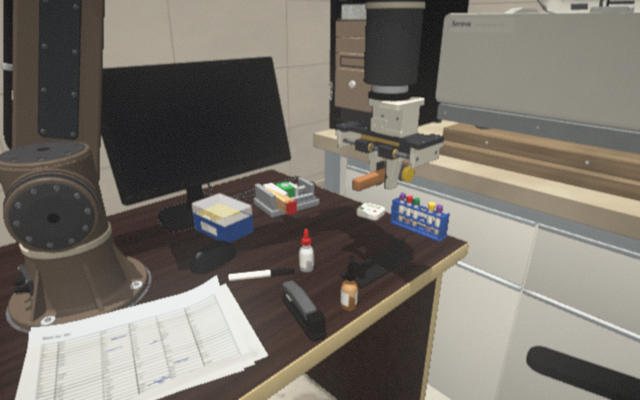

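```bash
python3 - <<'E'
from h import *
j1=np.radians(-16.28);u=np.array([np.cos(j1),np.sin(j1)]);v=np.array([-np.sin(j1),np.cos(j1)])
for n in("top2","side2"):
    a=np.load(n+".npz");X=a["X"];d=a["d"]
    m=(d>0)&(X[...,2]>.2)&(X[...,0]<.8)&(X[...,0]>-.3)
    q=X[m];r=q[:,:2]@u;l=q[:,:2]@v
    for lo in np.arange(-.1,.75,.05):
        for ll in np.arange(-.3,.2,.05):
            k=(r>lo)&(r<lo+.05)&(l>ll)&(l<ll+.05)
            if k.sum()>15: print(n,f"r{lo:.2f} l{ll:.2f} n{k.sum()} z {np.percentile(q[k,2],2):.3f}-{np.percentile(q[k,2],98):.3f}")
E
python3 - <<'E'
from h import *
a=np.load("top.npz");X=a["X"];d=a["d"]
for xa in np.arange(.1,.66,.05):
    m=(d>0)&(abs(X[...,0]-xa)<.01)&(X[...,1]>.06)&(X[...,1]<.3)
    q=X[m]
    print(round(xa,2),[ (round(za,2),q[abs(q[:,2]-za)<.015][:,1].min().round(3)) for za in np.arange(.1,.4,.04) if (abs(q[:,2]-za)<.015).any()], q[q[:,2]>.36][:,1].max().round(3) if (q[:,2]>.36).any() else None)
E
```

```text
top2 r0.20 l-0.10 n408 z 0.722-0.747
top2 r0.20 l-0.05 n7743 z 0.750-0.800
top2 r0.20 l-0.00 n5233 z 0.766-0.800
top2 r0.25 l-0.10 n975 z 0.694-0.740
top2 r0.25 l-0.05 n15036 z 0.731-0.779
top2 r0.25 l-0.00 n8950 z 0.748-0.779
top2 r0.30 l-0.10 n965 z 0.653-0.710
top2 r0.30 l-0.05 n9493 z 0.702-0.753
top2 r0.30 l-0.00 n5613 z 0.723-0.754
top2 r0.30 l0.05 n84 z 0.694-0.707
top2 r0.35 l-0.10 n717 z 0.625-0.693
top2 r0.35 l-0.05 n5921 z 0.658-0.728
top2 r0.35 l-0.00 n3390 z 0.695-0.728
top2 r0.35 l0.05 n305 z 0.664-0.694
top2 r0.40 l-0.10 n494 z 0.607-0.666
top2 r0.40 l-0.05 n3872 z 0.617-0.697
top2 r0.40 l-0.00 n2131 z 0.664-0.697
top2 r0.40 l0.05 n404 z 0.632-0.666
top2 r0.45 l-0.25 n420 z 0.203-0.615
top2 r0.45 l-0.20 n1444 z 0.248-0.618
top2 r0.45 l-0.15 n197 z 0.253-0.292
top2 r0.45 l-0.10 n253 z 0.545-0.637
top2 r0.45 l-0.05 n2958 z 0.581-0.665
top2 r0.45 l-0.00 n1498 z 0.628-0.665
top2 r0.45 l0.05 n43 z 0.616-0.640
top2 r0.50 l-0.30 n398 z 0.251-0.292
top2 r0.50 l-0.25 n4387 z 0.215-0.624
top2 r0.50 l-0.20 n8236 z 0.264-0.624
top2 r0.50 l-0.15 n5678 z 0.287-0.619
top2 r0.50 l-0.1
[... 4465 characters left out ...]
)), (np.float64(0.38), np.float64(0.157))] 0.187
0.55 [(np.float64(0.1), np.float64(0.091)), (np.float64(0.14), np.float64(0.096)), (np.float64(0.18), np.float64(0.11)), (np.float64(0.22), np.float64(0.12)), (np.float64(0.26), np.float64(0.129)), (np.float64(0.3), np.float64(0.14)), (np.float64(0.34), np.float64(0.15)), (np.float64(0.38), np.float64(0.156))] 0.189
0.6 [(np.float64(0.1), np.float64(0.092)), (np.float64(0.14), np.float64(0.097)), (np.float64(0.18), np.float64(0.106)), (np.float64(0.22), np.float64(0.115)), (np.float64(0.26), np.float64(0.126)), (np.float64(0.3), np.float64(0.136)), (np.float64(0.34), np.float64(0.145)), (np.float64(0.38), np.float64(0.156))] 0.186
0.65 [] None
```

Run:
```python
from h import *
import numpy as np
j1=np.radians(-16.28);u=np.array([np.cos(j1),np.sin(j1)]);v=np.array([-np.sin(j1),np.cos(j1)])
a=np.load("top2.npz");X=a["X"];d=a["d"];q=X[(d>0)&(X[...,2]>.4)&(X[...,0]<.9)];r=q[:,:2]@u;l=q[:,:2]@v
for lo in (.3,.4,.45,.5,.55,.6):
    k=(r>lo)&(r<lo+.03);print(lo,k.sum(),l[k].min().round(3),l[k].max().round(3))
k=(l>-.1)&(l<.1);print("rmax",r[k].max())
from plan import plan
plan(np.array([.4735,-.3381]),88.9,[(.503,-.130)],[30],-29.7)
```

```text
0.3 10518 -0.054 0.054
0.4 4456 -0.055 0.054
0.45 2807 -0.054 0.053
0.5 17262 -0.24 0.067
0.55 5428 -0.24 -0.021Traceback (most recent call last):
  File "<stdin>", line 6, in <module>
    return umr_minimum(a, axis, None, out, keepdims, initial, where)
ValueError: zero-size array to reduction operation minimum which has no identity
```

Run:
```python
from plan import *
plan(np.array([.4735,-.3381]),88.9,[(.503,-.130)],[30],-29.7)
```

```text
0 0 -0.99 0.17 0.02 0 1; 0 0 -0.99 0.17 0.04 0 1; 0 0 -0.99 0.17 0.06 0 1; 0 0 -0.99 0.16 0.07 0 1; 0 0 -0.99 0.15 0.09 0 1; 0 0 -0.99 0.14 0.1 0 1; 0 0 -0.99 0.13 0.11 0 1; 0 0 -0.99 0.12 0.13 0 1
0 0 -0.99 0.11 0.14 0 1; 0 0 -0.99 0.09 0.15 0 1; 0 0 -0.99 0.08 0.16 0 1; 0 0 -0.99 0.06 0.16 0 1; 0 0 -0.99 0.05 0.17 0 1; 0 0 -0.99 0.03 0.17 0 1; 0 0 -0.99 0.01 0.18 0 1; 0 0 -0.99 -0.01 0.18 0 1
0 0 -0.99 -0.02 0.17 0 1; 0 0 -0.99 -0.04 0.17 0 1; 0 0 -0.99 -0.06 0.17 0 1; 0 0 -0.99 -0.07 0.16 0 1; 0 0 -0.99 -0.09 0.15 0 1; 0 0 -0.99 -0.1 0.14 0 1; 0 0 -0.99 -0.12 0.13 0 1; 0 0 -0.99 -0.13 0.12 0 1
0 0 -0.99 -0.14 0.11 0 1; 0 0 -0.99 -0.15 0.09 0 1; 0 0 -0.99 -0.16 0.07 0 1; 0 0 -0.99 -0.16 0.06 0 1; 0 0 -0.99 -0.17 0.04 0 1; 0 0 -0.99 -0.17 0.03 0 1
[ 0.5031254  -0.13000838] 259.06846515385473
```

```bash
python3 -m jog '0 0 -0.99 0.17 0.02 0 -1; 0 0 -0.99 0.17 0.04 0 -1; 0 0 -0.99 0.17 0.06 0 -1; 0 0 -0.99 0.16 0.07 0 -1; 0 0 -0.99 0.15 0.09 0 -1; 0 0 -0.99 0.14 0.1 0 -1; 0 0 -0.99 0.13 0.11 0 -1; 0 0 -0.99 0.12 0.13 0 -1'
python3 -m jog '0 0 -0.99 0.11 0.14 0 -1; 0 0 -0.99 0.09 0.15 0 -1; 0 0 -0.99 0.08 0.16 0 -1; 0 0 -0.99 0.06 0.16 0 -1; 0 0 -0.99 0.05 0.17 0 -1; 0 0 -0.99 0.03 0.17 0 -1; 0 0 -0.99 0.01 0.18 0 -1; 0 0 -0.99 -0.01 0.18 0 -1'
python3 -m jog '0 0 -0.99 -0.02 0.17 0 -1; 0 0 -0.99 -0.04 0.17 0 -1; 0 0 -0.99 -0.06 0.17 0 -1; 0 0 -0.99 -0.07 0.16 0 -1; 0 0 -0.99 -0.09 0.15 0 -1; 0 0 -0.99 -0.1 0.14 0 -1; 0 0 -0.99 -0.12 0.13 0 -1; 0 0 -0.99 -0.13 0.12 0 -1'
python3 -m jog '0 0 -0.99 -0.14 0.11 0 -1; 0 0 -0.99 -0.15 0.09 0 -1; 0 0 -0.99 -0.16 0.07 0 -1; 0 0 -0.99 -0.16 0.06 0 -1; 0 0 -0.99 -0.17 0.04 0 -1; 0 0 -0.99 -0.17 0.03 0 -1; 0 0 0 0 0 0 -1; 0 0 0 0 0 0 -1'
python3 - <<'E'
from h import *
p,d,X=cloud("top"); np.savez("top3.npz",p=p,X=X,d=d);cv2.imwrite("pics/t5.png",p[:,:,::-1])
p,d,X=cloud("side"); np.savez("side3.npz",p=p,X=X,d=d);cv2.imwrite("pics/s5.png",p[:,:,::-1]); o=ctrl.get_obs();print(o)
E
```

```text
clock: 11.62
tool_pos: [0.4801, -0.2821, 0.1765]
orientation: [-179.9, -0.2, 134.4]
force: [-0.5, 0.1, -1.4]
opening: 0.0178
clock: 12.62
tool_pos: [0.488, -0.2263, 0.1766]
orientation: [180.0, -0.2, 179.8]
force: [0.4, 0.2, -1.9]
opening: 0.0179
clock: 13.62
tool_pos: [0.4958, -0.1709, 0.1767]
orientation: [179.9, -0.1, -134.8]
force: [-0.2, -0.7, -1.6]
opening: 0.0179
clock: 14.62
tool_pos: [0.5021, -0.1299, 0.1777]
orientation: [179.9, -0.0, -101.1]
force: [0.4, 0.3, -2.6]
opening: 0.0179
{'clock': 14.725, 'joint_pos': array([ 7.17701540e+00,  8.09848759e+00, -2.28245682e+01, -4.16111614e-03,
       -5.91210092e+01,  7.17988693e+01]), 'qvel': array([-0.14006205, -0.16027849,  0.21875768,  0.05340941, -0.02764162,
        0.41798033]), 'tau': array([ 8.54528113e-02, -3.92419195e+01,  2.75184149e+01,  6.60764426e+00,
        4.97122889e-02, -2.09125393e-02]), 'tool_pos': array([ 0.50233751, -0.13003563,  0.17810985]), 'orientation': array([ 1.79957025e+02, -1.03728328e-02, -1.01026248e+02]), 'force': array([ 0.16454749, -0.58713944, -2.26722427]), 'moment': array([-0.00522279, -0.06487551,  0.03560521]), 'opening': 0.018054523331186696}
```

View pics/t5.png

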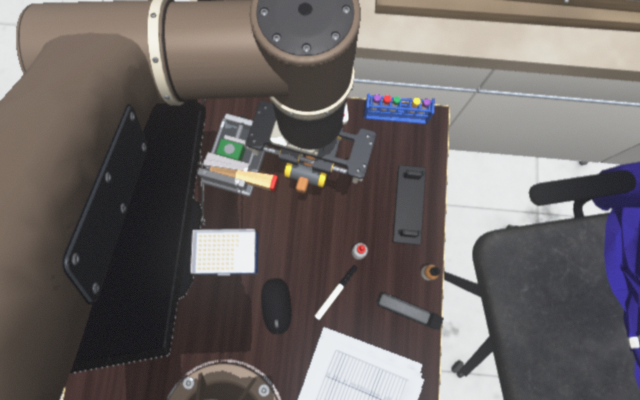

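View pics/s5.png

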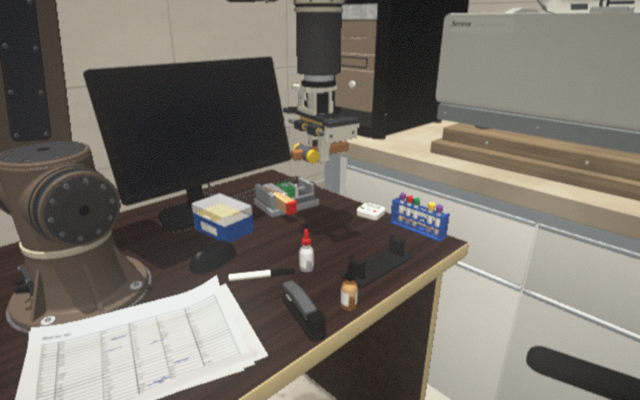

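The top view shows the mallet head at (305,175) facing the red wedge end at (273,182). The wrist housing reaches far over the monitor, up to pixel (20,40), so I'll measure its extent.

Run:
```python
from h import *
j1=np.radians(7.18);u=np.array([np.cos(j1),np.sin(j1)]);v=np.array([-np.sin(j1),np.cos(j1)])
a=np.load("top3.npz");X=a["X"];d=a["d"];q=X[(d>0)&(X[...,2]>.4)&(X[...,0]<.9)];r=q[:,:2]@u;l=q[:,:2]@v
for lo in np.arange(.1,.65,.05):
    k=(r>lo)&(r<lo+.05)
    if k.sum()>20: print(round(lo,2),k.sum(),l[k].min().round(3),l[k].max().round(3),[(round(b,2),np.percentile(q[k&(l>b)&(l<b+.03)][:,2],[2,98]).round(3).tolist()) for b in np.arange(-.25,.2,.03) if (k&(l>b)&(l<b+.03)).sum()>10])
# mallet pose
hsv=cv2.cvtColor(a["p"],cv2.COLOR_RGB2HSV).astype(int);x,y,z=X[...,0],X[...,1],X[...,2]
m=(d>0)&(hsv[...,0]>20)&(hsv[...,0]<35)&(hsv[...,1]>150)&(z>.15)&(z<.25);qq=X[m]
c,s,an=cv2.minAreaRect(qq[:,:2].astype(np.float32)*1000);print("yellow",len(qq),c,s,an,np.percentile(qq[:,2],[2,98]))
```

```text
0.15 639 -0.054 -0.045 [(np.float64(-0.07), [0.69, 0.747])]
0.2 8268 -0.055 -0.038 [(np.float64(-0.07), [0.677, 0.749]), (np.float64(-0.04), [0.741, 0.745])]
0.25 9489 -0.055 -0.021 [(np.float64(-0.07), [0.652, 0.736]), (np.float64(-0.04), [0.714, 0.742])]
0.3 8920 -0.055 0.006 [(np.float64(-0.07), [0.621, 0.703]), (np.float64(-0.04), [0.68, 0.722]), (np.float64(-0.01), [0.693, 0.71])]
0.35 7172 -0.055 0.034 [(np.float64(-0.07), [0.589, 0.665]), (np.float64(-0.04), [0.643, 0.69]), (np.float64(-0.01), [0.658, 0.692]), (np.float64(0.02), [0.654, 0.673])]
0.4 16115 -0.231 0.067 [(np.float64(-0.25), [0.414, 0.616]), (np.float64(-0.22), [0.411, 0.618]), (np.float64(-0.19), [0.41, 0.618]), (np.float64(-0.16), [0.452, 0.613]), (np.float64(-0.13), [0.544, 0.588]), (np.float64(-0.1), [0.543, 0.588]), (np.float64(-0.07), [0.544, 0.627]), (np.float64(-0.04), [0.615, 0.654]), (np.float64(-0.01), [0.622, 0.657]), (np.float64(0.02), [0.619, 0.654]), (np.float64(0.05), [0.588, 0.593])]
0.45 16838 -0.242 0.068 [(np.float64(-0.25), [0.418, 0.619]), (np.float64(-0.22), [0.616, 0.62]), (np.float64(-0.19), [0.616, 0.62]), (np.float64(-0.16), [0.426, 0.618]), (np.float64(-0.13), [0.589, 0.602]), (np.float64(-0.1), [0.589, 0.602]), (np.float64(-0.07), [0.591, 0.606]), (np.float64(-0.04), [0.6, 0.619]), (np.float64(-0.01), [0.6, 0.621]), (np.float64(0.02), [0.599, 0.616]), (np.float64(0.05), [0.592, 0.604])]
0.5 1927 -0.141 0.065 [(np.float64(-0.16), [0.587, 0.597]), (np.float64(-0.13), [0.584, 0.597]), (np.float64(-0.1), [0.584, 0.597]), (np.float64(-0.07), [0.58, 0.602]), (np.float64(-0.04), [0.586, 0.6]), (np.float64(-0.01), [0.586, 0.6]), (np.float64(0.02), [0.586, 0.6]), (np.float64(0.05), [0.585, 0.6])]
yellow 116 (461.7906799316406, -121.78569793701172) (70.08323669433594, 20.86420440673828) 79.22827911376953 [0.19935374 0.21579798]
```

```bash
cat >> h.py <<'E'
def go(x,y,z):
    T=toolT(); dl=np.array([x,y,z])-T[:3,3]; print("tool pos",T[:3,3].round(4),"delta units",(T[:3,:3].T@dl/.04).round(3)); return
E
python3 -m jog '0 -0.87 0 0 0 0 -1; 0 -0.87 0 0 0 0 -1; 0 0 0 0 0 0 -1; 0 0 0 0 0 0 -1'
python3 - <<'E'
from h import *
o=ctrl.get_obs();print(o["joint_pos"].round(1),o["orientation"],toolT()[:3,:3].round(3).tolist())
go(.5039,-.1135,.0296)
E
```

```text
clock: 15.22
tool_pos: [0.5024, -0.1303, 0.1784]
orientation: [180.0, 9.9, -101.0]
force: [-0.2, 0.3, -1.7]
opening: 0.0177
[ -0.7   9.1 -17.7 -11.  -61.9  84.8] [ 179.97439559    9.87853769 -101.01302685] [[-0.188, -0.982, 0.032], [-0.967, 0.191, 0.168], [-0.172, 0.0, -0.985]]
tool pos [ 0.5024 -0.1303  0.1784] delta units [0.224 0.041 3.737]
```

```bash
python3 -m jog '0 0 0 0.05 0 0.8 -1; 0 0 0 0.05 0.01 0.8 -1; 0 0 0 0.05 0.01 0.8 -1; 0 0 0 0.05 0.01 0.8 -1; 0 0 0 0.02 0.01 0.5 -1; 0 0 0 0 0 0 -1; 0 0 0 0 0 0 -1'
python3 - <<'E'
from h import *
go(.5039,-.1135,.0296)
p,d,X=cloud("side"); np.savez("side4.npz",p=p,X=X,d=d);
T=cv2.resize(p[120:250,200:360,::-1],None,fx=4.5,fy=4.5,interpolation=cv2.INTER_CUBIC);cv2.imwrite("pics/s6.png",T)
p,d,X=cloud("top"); np.savez("top4.npz",p=p,X=X,d=d);cv2.imwrite("pics/t6.png",p[:,:,::-1])
E
```

```text
clock: 16.1
tool_pos: [0.5048, -0.1127, 0.0321]
orientation: [-180.0, 9.9, -100.9]
force: [1.1, -0.1, -1.7]
opening: 0.0178
tool pos [ 0.5048 -0.1127  0.0321] delta units [0.034 0.019 0.056]
```

View pics/s6.png

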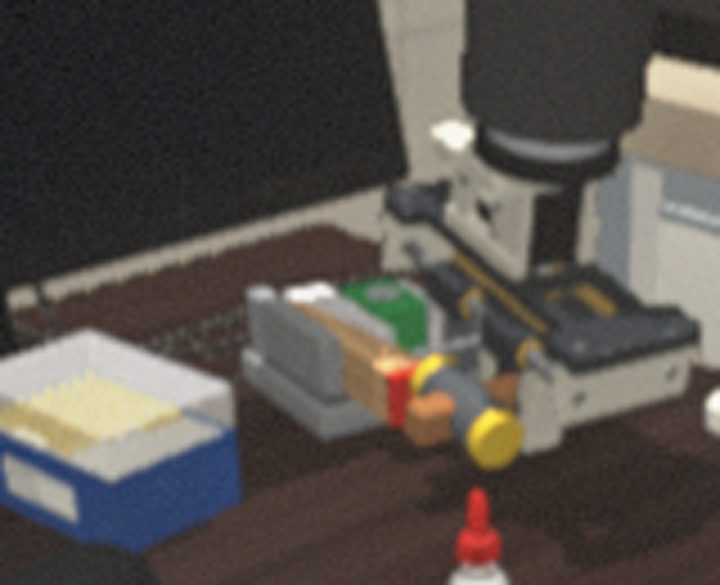

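View pics/t6.png

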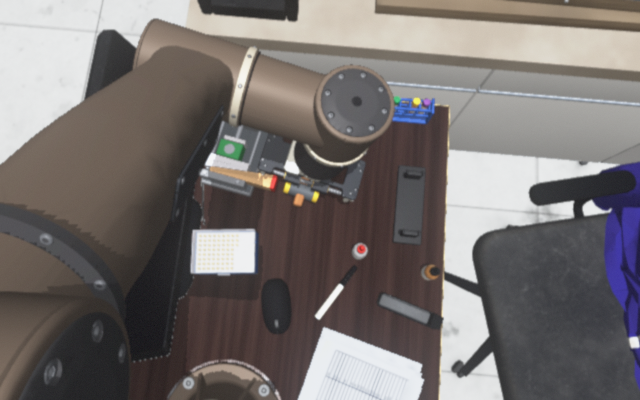

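The side view shows the mallet's yellow face lined up with the red end plate at about (400,390), at the same height and with fingers and gripper clear of the wedge. The handle points away from the vice. Approaching slowly.

```bash
python3 -m jog '0 0 0 -0.1 0 0.017 -1; 0 0 0 -0.1 0 0.017 -1; 0 0 0 -0.1 0 0.017 -1'; python3 -m jog '0 0 0 -0.05 0 0.009 -1; 0 0 0 -0.05 0 0.009 -1'; python3 -m jog '0 0 0 -0.05 0 0.009 -1';python3 -m jog '0 0 0 -0.05 0 0.009 -1'
```

```text
clock: 16.58
tool_pos: [0.5067, -0.1006, 0.0316]
orientation: [-180.0, 10.0, -100.9]
force: [0.2, 0.6, -2.8]
opening: 0.0177
clock: 16.82
tool_pos: [0.5073, -0.0968, 0.0313]
orientation: [180.0, 10.0, -100.9]
force: [0.6, 0.3, -3.0]
opening: 0.0179
clock: 16.95
tool_pos: [0.5077, -0.0949, 0.0313]
orientation: [180.0, 10.0, -100.9]
force: [0.6, -0.6, -2.0]
opening: 0.018
clock: 17.08
tool_pos: [0.5081, -0.0929, 0.0313]
orientation: [180.0, 10.0, -100.9]
force: [-0.6, -0.6, -2.1]
opening: 0.0179
```

```bash
python3 -m jog '0 0 0 -0.05 0 0.009 -1'; python3 -m jog '0 0 0 -0.05 0 0.009 -1';python3 -m jog '0 0 0 -0.05 0 0.009 -1'
```

```text
clock: 17.2
tool_pos: [0.5085, -0.0909, 0.0313]
orientation: [180.0, 10.0, -100.9]
force: [-0.5, -1.3, -1.9]
opening: 0.0175
clock: 17.32
tool_pos: [0.5088, -0.0889, 0.0313]
orientation: [180.0, 10.0, -100.9]
force: [-0.5, -1.0, -1.6]
opening: 0.0177
clock: 17.45
tool_pos: [0.5092, -0.0871, 0.0313]
orientation: [180.0, 9.9, -100.9]
force: [-0.6, -2.9, -1.1]
opening: 0.0176
```

```bash
python3 -m jog '0 0 0 -0.05 0 0.009 -1'; python3 -m jog '0 0 0 -0.05 0 0.009 -1'
```

```text
clock: 17.58
tool_pos: [0.5096, -0.0851, 0.0313]
orientation: [180.0, 9.9, -100.9]
force: [-1.2, -3.1, -2.4]
opening: 0.0177
clock: 17.7
tool_pos: [0.5099, -0.0831, 0.0313]
orientation: [180.0, 10.0, -100.9]
force: [-1.1, -3.5, -2.0]
opening: 0.0182
```

```bash
python3 -m jog '0 0 0 -0.04 0 0.007 -1'; python3 -m jog '0 0 0 -0.04 0 0.007 -1'
```

```text
clock: 17.82
tool_pos: [0.5103, -0.0814, 0.0313]
orientation: [180.0, 10.0, -100.9]
force: [0.0, -4.4, -1.8]
opening: 0.0179
clock: 17.95
tool_pos: [0.5106, -0.0798, 0.0312]
orientation: [180.0, 10.0, -100.9]
force: [-0.5, -4.3, -2.0]
opening: 0.0178
```

```bash
python3 -m jog '0 0 0 -0.04 0 0.007 -1'; python3 -m jog '0 0 0 -0.04 0 0.007 -1'
```

```text
clock: 18.08
tool_pos: [0.5109, -0.0781, 0.0313]
orientation: [180.0, 10.0, -100.9]
force: [-0.4, -3.8, -0.8]
opening: 0.018
clock: 18.2
tool_pos: [0.5112, -0.0765, 0.0313]
orientation: [-180.0, 10.0, -100.9]
force: [-0.7, -4.2, -1.9]
opening: 0.0178
```

Run:
```python
from h import *
p,d,X=cloud("side")
cv2.imwrite("pics/s7.png",cv2.resize(p[120:250,200:360,::-1],None,fx=4.5,fy=4.5,interpolation=cv2.INTER_CUBIC))
o=ctrl.get_obs();print(o["tool_pos"],o["force"])
```

```text
[ 0.51124064 -0.07636068  0.03124439] [ 0.53588613 -2.55644184 -1.27129982]
```

View pics/s7.png

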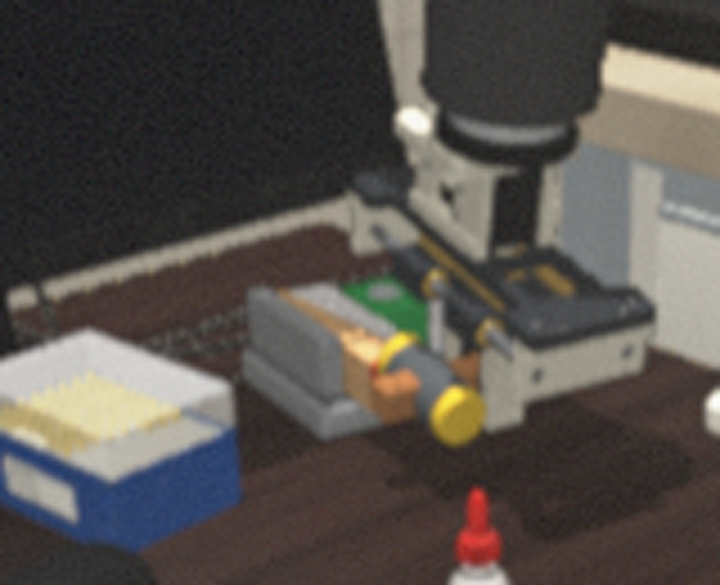

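The side view shows the yellow face flat against the red plate at about (385,370) and the wedge deeper in the slot, with the handle tip clear of the vice. I'll keep going in small steps.

```bash
python3 -m jog '0 0 0 -0.03 0 0.005 -1'; python3 -m jog '0 0 0 -0.03 0 0.005 -1'
```

```text
clock: 18.38
tool_pos: [0.5114, -0.0754, 0.0312]
orientation: [180.0, 10.0, -100.9]
force: [-0.3, -3.1, -2.1]
opening: 0.0179
clock: 18.5
tool_pos: [0.5117, -0.0742, 0.0313]
orientation: [180.0, 10.0, -100.9]
force: [-0.2, -3.4, -1.9]
opening: 0.018
```

```bash
python3 -m jog '0 0 0 -0.03 0 0.005 -1'; python3 -m jog '0 0 0 -0.03 0 0.005 -1'
```

```text
clock: 18.62
tool_pos: [0.5119, -0.0732, 0.0313]
orientation: [-180.0, 9.9, -100.9]
force: [-1.0, -8.6, -2.1]
opening: 0.0179
clock: 18.75
tool_pos: [0.5121, -0.0729, 0.0314]
orientation: [-180.0, 9.9, -100.9]
force: [-1.3, -14.7, -1.5]
opening: 0.0181
```

```bash
python3 -m jog '0 0 0 -0.03 0 0.005 -1'; python3 -m jog '0 0 0 -0.03 0 0.005 -1'
```

```text
clock: 18.88
tool_pos: [0.5123, -0.0726, 0.0314]
orientation: [-180.0, 9.8, -100.8]
force: [-0.6, -19.5, -1.0]
opening: 0.0178
clock: 19.0
tool_pos: [0.5128, -0.0722, 0.0316]
orientation: [-179.9, 9.8, -100.8]
force: [0.5, -22.8, -1.0]
opening: 0.0179
```

The force rose quickly from 3 N to about 23 N as the wedge came up hard. I'll back off and look.

```bash
python3 -m jog '0 0 0 0.1 0 -0.017 -1; 0 0 0 0.3 0 -0.05 -1; 0 0 0 0.4 0 -0.07 -1; 0 0 0 0 0 0 -1; 0 0 0 0 0 0 -1'
python3 - <<'E'
from h import *
p,d,X=cloud("side")
cv2.imwrite("pics/s8.png",cv2.resize(p[120:250,200:360,::-1],None,fx=4.5,fy=4.5,interpolation=cv2.INTER_CUBIC))
p,d,X=cloud("top")
cv2.imwrite("pics/t8.png",cv2.resize(p[90:230,180:360,::-1],None,fx=4,fy=4,interpolation=cv2.INTER_CUBIC))
hsv=cv2.cvtColor(p,cv2.COLOR_RGB2HSV).astype(int);x,y,z=X[...,0],X[...,1],X[...,2]
reg=(d>0)&(x>.4)&(x<.68)&(y<.13)&(y>-.12)
for nm,m in(("red",reg&((hsv[...,0]<6)|(hsv[...,0]>172))&(hsv[...,1]>150)&(hsv[...,2]>100)&(z>.05)&(z<.07)),("green",reg&(hsv[...,0]>50)&(hsv[...,0]<80)&(hsv[...,1]>120)&(z>.05)),("yellow",(d>0)&(y<-.03)&(y>-.2)&(x>.4)&(hsv[...,0]>20)&(hsv[...,0]<35)&(hsv[...,1]>150)&(z>.03)&(z<.1))):
    q=X[m]; c,s,an=cv2.minAreaRect(q[:,:2].astype(np.float32)*1000);print(nm,len(q),np.round(c,1),np.round(s,1),round(an,1))
o=ctrl.get_obs();print(o["tool_pos"],o["force"],o["orientation"])
E
```

```text
clock: 19.62
tool_pos: [0.5065, -0.1016, 0.0312]
orientation: [-180.0, 10.0, -101.0]
force: [-0.2, -0.1, -2.3]
opening: 0.0179
red 51 [483.9 -30.9] [ 8.  25.9] 84.7
green 191 [542.1  46.7] [48.8 30.2] 78.2
yellow 73 [464.7 -97.4] [72.5 18.7] 78.9
[ 0.50652571 -0.10123196  0.03120981] [ 0.34775509  0.02436806 -1.7022741 ] [-179.99570277    9.97652862 -100.93767694]
```

View pics/s8.png

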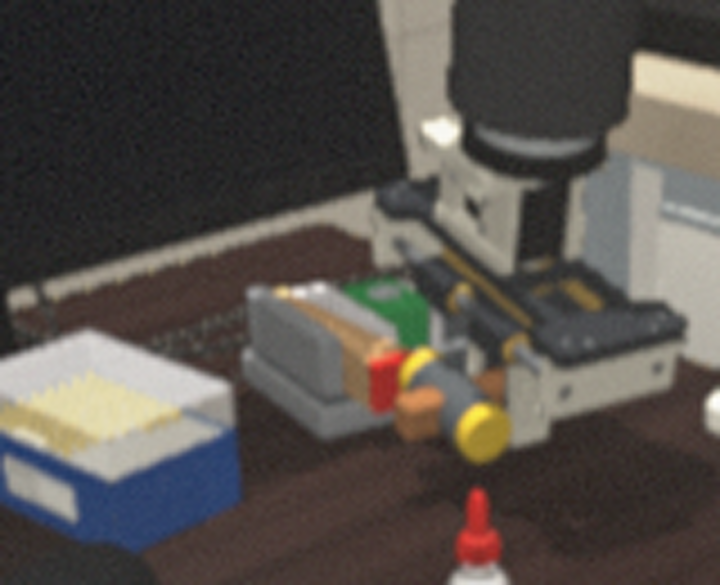

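View pics/t8.png

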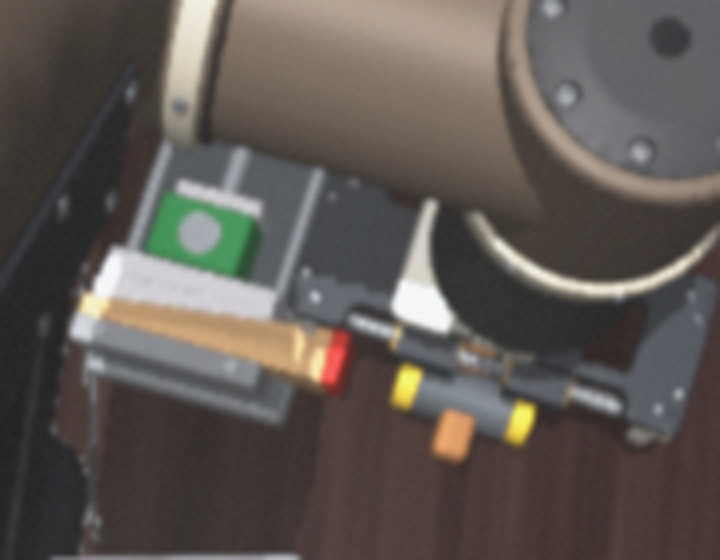

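Both views show the wedge about 21 mm further in and the jaw closed on the green specimen. I'll give it one more light tap to confirm that it no longer advances.

```bash
python3 -m jog '0 0 0 -0.2 0 0.034 -1; 0 0 0 -0.2 0 0.034 -1; 0 0 0 -0.15 0 0.026 -1; 0 0 0 -0.05 0 0.009 -1; 0 0 0 -0.05 0 0.009 -1'; python3 -m jog '0 0 0 -0.05 0 0.009 -1'; python3 -m jog '0 0 0 -0.03 0 0.005 -1'
```

```text
clock: 20.35
tool_pos: [0.5115, -0.0752, 0.0313]
orientation: [180.0, 10.0, -100.9]
force: [0.5, 0.1, -2.7]
opening: 0.0177
clock: 20.48
tool_pos: [0.5119, -0.0733, 0.0313]
orientation: [180.0, 10.0, -100.9]
force: [-0.2, -0.5, -2.4]
opening: 0.0179
clock: 20.6
tool_pos: [0.5121, -0.0729, 0.0313]
orientation: [-180.0, 9.9, -100.9]
force: [-0.2, -8.8, -2.6]
opening: 0.0181
```

```bash
python3 -m jog '0 0 0 -0.03 0 0.005 -1'; python3 -m jog '0 0 0 -0.03 0 0.005 -1'
```

```text
clock: 20.72
tool_pos: [0.5123, -0.0726, 0.0314]
orientation: [-180.0, 9.8, -100.9]
force: [-1.3, -13.1, -0.6]
opening: 0.0181
clock: 20.85
tool_pos: [0.5125, -0.0724, 0.0315]
orientation: [-180.0, 9.8, -100.8]
force: [-0.9, -19.1, -0.4]
opening: 0.0177
```

```bash
python3 -m jog '0 0 0 -0.03 0 0.005 -1'
```

```text
clock: 20.98
tool_pos: [0.5128, -0.0721, 0.0316]
orientation: [-179.9, 9.7, -100.8]
force: [0.1, -23.8, -1.5]
opening: 0.0183
```

The second tap gave the same position (-0.0721 m) at the same force, so the wedge is seated. Backing off, lifting and levelling.

```bash
python3 -m jog '0 0 0 0.1 0 -0.017 -1; 0 0 0 0.3 0 -0.05 -1; 0 0 0 0.5 0 -0.085 -1; 0 0 0 -0.13 0 -0.74 -1; 0 0 0 -0.13 0 -0.74 -1; 0 0 0 -0.13 0 -0.74 -1; 0 0 0 -0.13 0 -0.74 -1; 0 0 0 -0.13 0 -0.74 -1'; python3 -m jog '0 0.87 0 0 0 0 -1; 0 0.87 0 0 0 0 -1; 0 0 0 0 0 0 -1; 0 0 0 0 0 0 -1'
python3 - <<'E'
from h import *
from plan import plan
o=ctrl.get_obs();print(o["tool_pos"],o["orientation"],o["clock"])
yaw=o["orientation"][2]
plan(o["tool_pos"][:2],yaw,[(.473,-.338)],[30],np.radians(yaw+360-88.9)*10)
E
```

```text
clock: 21.98
tool_pos: [0.5055, -0.1047, 0.1824]
orientation: [180.0, 10.0, -100.9]
force: [0.6, 0.0, -1.7]
opening: 0.0176
clock: 22.48
tool_pos: [0.5057, -0.1043, 0.1812]
orientation: [180.0, 0.1, -100.9]
force: [0.1, -0.0, -2.0]
opening: 0.0181
[ 0.50565176 -0.10432365  0.181218  ] [ 1.79974314e+02  8.57585488e-02 -1.00915965e+02] 22.475
0 0 0.99 0.2 -0.01 0 1; 0 0 0.99 0.19 -0.03 0 1; 0 0 0.99 0.19 -0.05 0 1; 0 0 0.99 0.18 -0.07 0 1; 0 0 0.99 0.18 -0.08 0 1; 0 0 0.99 0.17 -0.1 0 1; 0 0 0.99 0.16 -0.12 0 1; 0 0 0.99 0.14 -0.13 0 1
0 0 0.99 0.13 -0.15 0 1; 0 0 0.99 0.12 -0.16 0 1; 0 0 0.99 0.1 -0.17 0 1; 0 0 0.99 0.08 -0.18 0 1; 0 0 0.99 0.06 -0.19 0 1; 0 0 0.99 0.05 -0.19 0 1; 0 0 0.99 0.03 -0.19 0 1; 0 0 0.99 0.01 -0.2 0 1
0 0 0.99 -0.01 -0.2 0 1; 0 0 0.99 -0.03 -0.19 0 1; 0 0 0.99 -0.05 -0.19 0 1; 0 0 0.99 -0.07 -0.18 0 1; 0 0 0.99 -0.09 -0.18 0 1; 0 0 0.99 -0.11 -0.17 0 1; 0 0 0.99 -0.12 -0.15 0 1; 0 0 0.99 -0.14 -0.14 0 1
0 0 0.99 -0.15 -0.13 0 1; 0 0 0.99 -0.16 -0.11 0 1; 0 0 0.99 -0.17 -0.1 0 1; 0 0 0.99 -0.18 -0.08 0 1; 0 0 0.99 -0.18 -0.06 0 1; 0 0 0.99 -0.19 -0.04 0 1
[ 0.4730436  -0.33784335] -271.0844305448798
```

```bash
python3 -m jog '0 0 0.99 0.2 -0.01 0 -1; 0 0 0.99 0.19 -0.03 0 -1; 0 0 0.99 0.19 -0.05 0 -1; 0 0 0.99 0.18 -0.07 0 -1; 0 0 0.99 0.18 -0.08 0 -1; 0 0 0.99 0.17 -0.1 0 -1; 0 0 0.99 0.16 -0.12 0 -1; 0 0 0.99 0.14 -0.13 0 -1'
python3 -m jog '0 0 0.99 0.13 -0.15 0 -1; 0 0 0.99 0.12 -0.16 0 -1; 0 0 0.99 0.1 -0.17 0 -1; 0 0 0.99 0.08 -0.18 0 -1; 0 0 0.99 0.06 -0.19 0 -1; 0 0 0.99 0.05 -0.19 0 -1; 0 0 0.99 0.03 -0.19 0 -1; 0 0 0.99 0.01 -0.2 0 -1'
python3 -m jog '0 0 0.99 -0.01 -0.2 0 -1; 0 0 0.99 -0.03 -0.19 0 -1; 0 0 0.99 -0.05 -0.19 0 -1; 0 0 0.99 -0.07 -0.18 0 -1; 0 0 0.99 -0.09 -0.18 0 -1; 0 0 0.99 -0.11 -0.17 0 -1; 0 0 0.99 -0.12 -0.15 0 -1; 0 0 0.99 -0.14 -0.14 0 -1'
python3 -m jog '0 0 0.99 -0.15 -0.13 0 -1; 0 0 0.99 -0.16 -0.11 0 -1; 0 0 0.99 -0.17 -0.1 0 -1; 0 0 0.99 -0.18 -0.08 0 -1; 0 0 0.99 -0.18 -0.06 0 -1; 0 0 0.99 -0.19 -0.04 0 -1; 0 0 0 0 0 0 -1; 0 0 0 0 0 0 -1'
python3 - <<'E'
from h import *
p,d,X=wcloud(); cv2.imwrite("pics/w9.png",p[:,:,::-1])
p,d,X=cloud("side")
cv2.imwrite("pics/s9.png",p[:,:,::-1])
go(.473,-.338,.1)
print(ctrl.get_obs()["orientation"])
E
```

```text
clock: 23.48
tool_pos: [0.4969, -0.1674, 0.1813]
orientation: [179.9, 0.1, -146.6]
force: [0.7, 0.2, -2.7]
opening: 0.0179
clock: 24.48
tool_pos: [0.4878, -0.23, 0.1813]
orientation: [179.9, 0.0, 168.0]
force: [-0.2, -1.0, -2.4]
opening: 0.0177
clock: 25.48
tool_pos: [0.4793, -0.2925, 0.1812]
orientation: [179.9, -0.1, 122.7]
force: [0.0, -0.7, -2.0]
opening: 0.0178
clock: 26.48
tool_pos: [0.4729, -0.3382, 0.1812]
orientation: [180.0, -0.0, 89.0]
force: [-0.2, -0.4, -2.8]
opening: 0.0178
tool pos [ 0.4731 -0.3379  0.1813] delta units [-2.000e-03 -3.000e-03  2.033e+00]
[ 1.79992732e+02 -1.93930026e-02  8.89673797e+01]
```

View pics/w9.png

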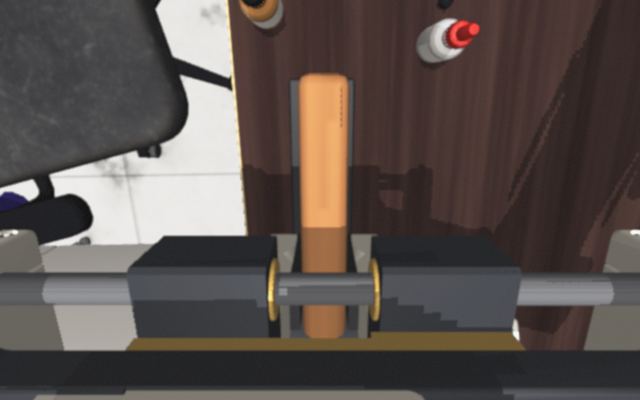

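View pics/s9.png

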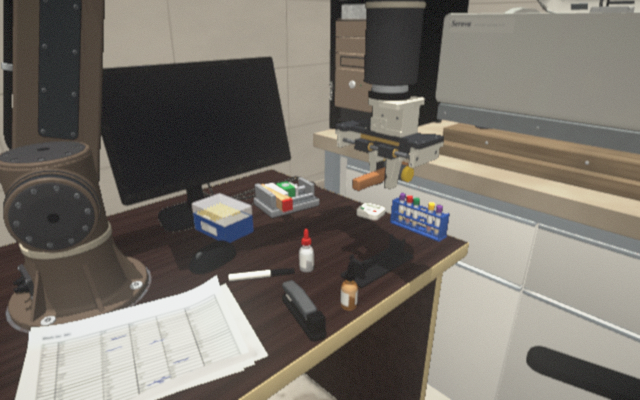

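The wrist view is practically identical to the one taken just after the lift (handle at x≈322, end at y≈73), so the mallet hasn't slipped in the grip. Lowering it to the recorded pose.

```bash
python3 -m jog '0 0 0 0 0 0.8 -1; 0 0 0 0 0 0.8 -1; 0 0 0 0 0 0.8 -1; 0 0 0 0 0 0.6 -1; 0 0 0 0 0 0.3 -1; 0 0 0 0 0 0.2 -1; 0 0 0 0 0 0.1 -1; 0 0 0 0 0 0.1 -1'; python3 -m jog '0 0 0 0 0 0.03 -1; 0 0 0 0 0 0 -1'
```

```text
clock: 27.58
tool_pos: [0.4737, -0.3382, 0.0339]
orientation: [179.9, 0.0, 88.9]
force: [0.5, -0.6, -1.8]
opening: 0.0179
clock: 27.82
tool_pos: [0.4733, -0.3381, 0.0324]
orientation: [180.0, 0.0, 88.9]
force: [0.2, 0.4, -2.3]
opening: 0.0176
```

```bash
python3 -m jog '0 0 0 0 0 0.04 -1; 0 0 0 0 0 0 -1';  python3 -m jog '0 0 0 0 0 0.01 -1; 0 0 0 0 0 0 -1'
```

```text
clock: 28.08
tool_pos: [0.4732, -0.338, 0.0306]
orientation: [180.0, 0.0, 88.9]
force: [0.4, 0.4, -2.9]
opening: 0.0176
clock: 28.32
tool_pos: [0.4732, -0.338, 0.0306]
orientation: [180.0, 0.0, 88.9]
force: [-1.4, 1.6, 3.5]
opening: 0.018
```

The mallet now rests on the saddles: the force flipped to +3.5 N at the original height. Releasing.

```bash
python3 -m jog '0 0 0 0 0 0 0; 0 0 0 0 0 0 0.5; 0 0 0 0 0 0 1; 0 0 0 0 0 0 1; 0 0 0 0 0 0 1; 0 0 0 0 0 0 1; 0 0 0 0 0 0 1; 0 0 0 0 0 0 1'; python3 -m jog '0 0 0 0 0 -0.3 1; 0 0 0 0 0 -0.8 1; 0 0 0 0 0 -1 1; 0 0 0 0 0 -1 1; 0 0 0 0 0 -1 1; 0 0 0 0 0 -1 1; 0 0 0 0 0 -1 1; 0 0 0 0 0 -1 1'; python3 -m jog '0 0 0 0 -1 0 1; 0 0 0 0 -1 0 1; 0 0 0 0 0 0 1'
python3 - <<'E'
from h import *
p,d,X=wcloud(); cv2.imwrite("pics/w10.png",p[:,:,::-1])
hsv=cv2.cvtColor(p,cv2.COLOR_RGB2HSV).astype(int);x,y,z=X[...,0],X[...,1],X[...,2]
reg=(d>0)&(x>.35)&(x<.62)&(y<-.28)&(y>-.42)
for nm,m in(("handle",reg&(hsv[...,0]<18)&(hsv[...,1]>120)&(z>.045)),):
    q=X[m];c,s,an=cv2.minAreaRect(q[:,:2].astype(np.float32)*1000);print(nm,len(q),np.round(c,1),np.round(s,1),round(an,1),np.median(q[:,2]),np.percentile(q,[2,98],axis=0).round(3).tolist())
p,d,X=cloud("side");cv2.imwrite("pics/s10.png",cv2.resize(p[130:330,200:460,::-1],None,fx=3,fy=3,interpolation=cv2.INTER_CUBIC))
for n in("amber_bottle","white_bottle"):print(n,nets.boxes_of(n,"side")[:1])
print(ctrl.get_obs()["clock"],ctrl.get_obs()["force"])
E
```

```text
clock: 29.32
tool_pos: [0.4732, -0.338, 0.0301]
orientation: [-180.0, -0.0, 88.9]
force: [0.4, -0.9, 0.4]
opening: 0.0868
clock: 30.32
tool_pos: [0.4727, -0.3379, 0.3166]
orientation: [179.9, 0.0, 88.9]
force: [0.6, -0.7, -0.3]
opening: 0.0874
clock: 30.7
tool_pos: [0.3909, -0.3364, 0.316]
orientation: [179.9, 0.0, 88.8]
force: [-0.1, -0.5, -0.8]
opening: 0.0875
handle 1373 [ 454.5 -336.6] [ 28.7 175. ] 84.2 0.06196747102463235 [[0.393, -0.346, 0.058], [0.537, -0.328, 0.064]]
amber_bottle [{'location': [0.318, -0.3883, 0.038], 'score': 0.63}]
white_bottle [{'location': [0.353, -0.2462, 0.0398], 'score': 0.87}]
30.9 [0.8944118  0.70574428 0.96309134]
```

View pics/w10.png

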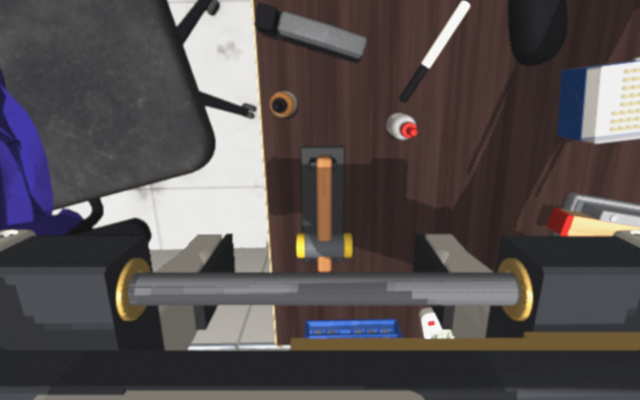

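View pics/s10.png

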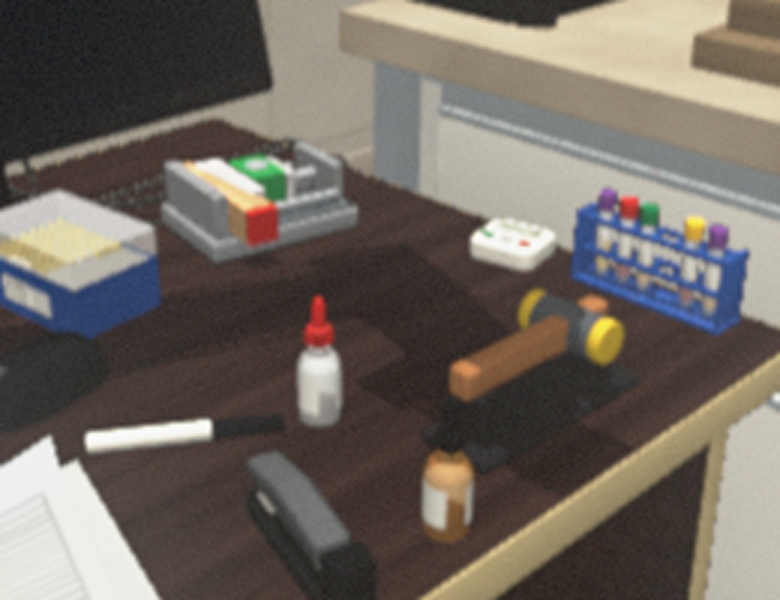

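The wrist view shows the mallet back in its saddles, with its head at (324,246). The side view shows both bottles standing and the wedge still deep in the vice. Handing in.

```bash
python3 -c "
from plant import ctrl
print(ctrl.close_job())"
```

```text
the job is handed in; nothing more can be done
None
```

The wedge is driven in tight on its red end and the mallet is back on its stand. I handed the job in after about 31 s of the 53 s allowed; no verdict was reported.

**Wedge:** It advanced about 21 mm and then came up hard, with the measured force peaking at 22.8 N. A second light tap, peaking at 23.8 N, ended at the same position to within about 0.1 mm, so it had stopped advancing. Both peaks are above the 15 N you gave for seating but well below the 45 N limit. I judged the clamping from this and from pictures showing the jaw closed on the specimen; I could not measure the jaw force itself.

**Tilted strikes:** I struck with the mallet tilted 10°, so that the arm's wrist cleared the monitor. The lower edge of the yellow face made contact rather than the whole face. As far as the pictures and force readings show, only the mallet touched the wedge.

**Mallet:** It lies at its original spot. The handle spans x = 0.393–0.537 m with its top at z = 0.062 m, against 0.395–0.538 m and 0.062 m before. The rectangle fit for its angle came out several degrees off (84.2° against 89.3°). I put that down to other orange-coloured points in that fit, because the picture and the handle's extents agree with how it lay before.

**Bottles:** Both are standing and were located within about 5 mm of where they started, which is about the measurement error. The gripper ended open and clear of everything.

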